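# Reagent bottle under the sprung pointer

## Robot

A 7-joint arm with a two-finger parallel gripper is mounted at the origin on a cart in front of the work surface, level with it; the furniture and walls round the work are solid. World frame = base frame: x ahead of the robot, y to its left, z up, the work surface at z = 0. Lengths are in m, angles in rad, forces in N, time in s.
With the tool pointing down it reaches from about 0.4 to 0.85 m from the base axis. Payload 10.4 kg.
Tool frame: the origin (TCP) lies between the finger pads; the fingertips stand tcp_to_tips ahead of it and the grasp point (between the pads) lies 8 mm behind it (tcp_to_tips is the distance from the TCP to the fingertips, in m); z points along the fingers, y is the line along which they close (so a half turn about z gives the same grasp; the last joint's range is limited). The gripper opens to 85 mm and grips with 20 to 120 N. Pads are 22 mm wide; open, the fingers measure 114 mm over their backs; the gripper's body (76 mm by 85 mm) begins 54 mm behind the grasp point. The pads swing forward as they close: fully open they stand 13 mm farther back than shut.
Start: joints at [1.185, 0.332, -0.065, 1.46, 0.022, 1.35, -0.088], TCP at [0.222, -0.584, 0.242] pointing down, gripper open.
Joint ranges: [-2.6, 2.6], [-0.5, 2.12], [-1.47, 1.34], [0.16, 2.42], [-1.27, 4.41], [0.06, 2.06], [-2.6, 2.6]. Speed limits (rad/s): [2.22, 2.22, 2.79, 2.79, 3.14, 3.14, 3.14].

## Interface

Orientations are given as a unit quaternion [x, y, z, w].
In Python, from workcell import * gives the robot as it stands.
- The arm moves only by the tool apply_moves, never from a script. Its argument "rows" is a list of rows, each an object of numbers: "x", "y", "z": the shift along the tool's x, y, z in mm; "ax", "ay", "az": the turn, a rotation vector about the tool's x, y, z in degrees; "gripper": the closure, from 0 (fully open) to 1 (shut). A call has 1 to 5 rows; each row shifts and turns the commanded pose from where the row before left it, along the tool's axes as they then stand; what a row does not reach is not made up. A row lasts 1/12 s, in which the tool goes at most 41.7 mm and 7.16 degrees, less where a joint would pass 70% of its speed; a pose out of reach is approached as far as the arm can. A call with a gripper value outside its range is refused whole. The fingers move at their own pace and stop on an object; "newtons" is the grip in N (left out, the last holds). Time passes only in rows, so rows that do not move let the fingers close. It gives the time, the measured TCP pose, the force, the opening and the grip force at its end, in the units of the state.
- get_obs(): the state, without advancing time (a new reading comes with each control period).
- camera(name): name is "scene" or "top" or "wrist"; returns a dict with "color" (400x640x3 uint8, red, green, blue), "fov_y" (degrees; the focal length in pixels is half the picture's height over the tangent of half this angle, whatever the lens; pixels are square), "cx", "cy" (the principal point, pixels), "k1" (the pictures are not rectified: a ray, as slopes to the right and down, at radius r is drawn at 1 + k1 r^2 times it, then the intrinsics apply), "rvec" (rotation vector, rad) and "tvec" (3), from world to camera coordinates, as OpenCV has them. Camera axes: x right, y down, z forward; pixel columns grow to the right and rows downward; lengths in m; the calibration is good to about 2 mm. A picture is of the moment at which its call begins. There is no depth.
- hand_in(): hands the job in; it is judged then, once.
The state is a dict: "clock": time; "joint_pos": joint angles; "joint_velocities": joint speeds; "tau": joint torques, N m; "position": TCP position; "ee_rot": TCP orientation; "ft_force": force on the tool from outside, world axes, zero at the start; "torque": the same for the moment, N m; "grip_width": opening from 0.0 (shut) to 1.0 (fully open); "grasp_force": force on a finger pad.
Only numpy, scipy, OpenCV 4.12 (cv2) and the standard library are available. Lean on these libraries where they do the work, as an engineer would, in place of code of your own. Each camera call takes 0.05 s, during which the arm holds its last target. There are 200 camera calls.

## Task

Stand the red-capped reagent bottle upright in the middle of the small white pedestal of the pointer gauge and let go of it. Then take the black grip pin on the gauge's spring-loaded rod and draw the rod out of its sleeve until the red ring on it has just come fully into view at the sleeve's mouth, so that the needle points down at the bottle's cap, and finish while still holding the rod there with the gripper against its spring. Leave the blue-capped bottle that stands near it and the glass beaker standing where they are.

Things in the scene. Friction and masses are not known exactly. Their poses are not given: they have to be found in the camera images.
- bottle_red: reagent bottle with a red screw cap, 48 mm in diameter, 90 mm tall, 0.09 to 0.18 kg, closed, standing upright on the bench; the straight body reaches up to about 55 mm and can be gripped from above across its diameter at about 40 mm; origin at the centre of its underside, z up. It and the blue-capped bottle stand at two spots to the right of the gauge, either way round
- bottle_blue: reagent bottle with a blue screw cap, 56 mm in diameter, 106 mm tall, standing upright on the bench, to be left alone; origin at the centre of its underside, z up
- beaker_0: open glass beaker, 52 mm in diameter, 60 mm tall, standing on the bench behind the sleeve end of the gauge, to be left alone; origin at the centre of its underside, z up
- pedestal_top (a point): centre of the flat top of the pedestal: a white disc 36 mm in diameter (narrower than the bottle) on a thin stem, 45 mm above the bench, no rim, at the right end of the gauge's grey base plate (64 x 300 x 12 mm, fixed to the bench). Own y axis: along the base and rod, from pedestal to sleeve; z up
- sleeve_mouth (a point): centre of the open end of the aluminium sleeve (tube 20 mm in diameter, 120 mm long, level, axis 160 mm above the bench; dark collar 23 mm in diameter at the mouth; two blue clamp blocks round the tube, tops 174 mm above the bench). The mouth faces the pedestal, 160 mm from the pedestal's centre measured level. Axes as pedestal_top.
- cord_foot (a point): lower end of the room's rigid grey slanting cord, an obstacle, always here. It rises left and toward the robot; in m (ahead of the base, left of it, height): 0.66, 0.04, 0.04; 0.57, 0.09, 0.16; 0.44, 0.18, 0.45; 0.35, 0.25, 0.66; 0.28, 0.32, 0.92. All work lies to its right; an arm that comes from the left swings past with the arm folded, within 0.4 m of its base axis
- pull_pin (a point): middle of the free length of the grip pin: upright, black, round, 16 mm in diameter, on a small dark block on the rod; free from 168 to 216 mm above the bench, this point at 194 mm. Rod fully in, it stands 20 mm from the sleeve's mouth, toward the pedestal. It can be gripped from above at any yaw; fingertips kept over 176 mm clear the sleeve, clamps and rod. It moves with the rod
- needle_tip (a point): tip of the red needle that hangs from the rod's thin front arm, 60 mm ahead of the pin (toward the pedestal), 145 mm above the bench: 10 mm over the cap of the red-capped bottle on the pedestal. It stands straight over the pedestal's centre when the rod is out 80 mm. It moves with the rod
- pointer_rod (a joint): how far the rod is drawn out, level and straight toward the pedestal, in m: 0 fully in (as at the start), end stop 0.100. A spring pulls it back in: 3 N at 0, rising 0.6 N per 10 mm to 7.8 N at 0.080; nothing latches. The red ring begins to show at the mouth at 0.072 and is just fully out at 0.078; behind it the rod is black. The mark counts as met from 0.076 to 0.086
Not all that is in view belongs to the job. Leave any green or orange look-alike of the bottle_red alone.

How it is judged:
By the outcome, as a careful person would: the job done as asked, in the order asked, and still so for the second after the job is handed in, while the arm keeps its last pose, push and grip.
It also fails if it takes over 58 s, if anything falls off the work surface, if the arm or the gripper's body presses on something with over 40 N, if the wrist force passes 120 N, or if a joint passes its speed limit or range.

## Working session

There is one attempt and no reset: what is moved stays moved. The work goes in short steps, Python scripts to look and compute and a tool call to move; the robot and the scene stay as the last step left them, time stands still between calls to the robot, and variables do not carry over. Pictures are saved under pics/ and viewed, at most 10 in all, crops included, and the job is handed in when it is done.

Besides the shell and the picture viewer there is one more tool, called after "Emit:" as name([rows], argument=value, ...), one row to a line, values as JSON. apply_moves: Moves the arm, as the interface text tells. Its arguments: {"type":"object","properties":{"rows":{"type":"array","items":{"type":"object","properties":{"x":{"type":"number"},"y":{"type":"number"},"z":{"type":"number"},"ax":{"type":"number"},"ay":{"type":"number"},"az":{"type":"number"},"gripper":{"type":"number"}}}},"newtons":{"type":"number"}},"required":["rows"]}

```bash
ls; mkdir -p pics
python3 - <<'E'
from workcell import *
import cv2,numpy as np
o=get_obs();print(o)
for n in("scene","top"):
    c=camera(n);cv2.imwrite(f"pics/{n}0.png",c["color"][...,::-1]);print(n,{k:c[k] for k in c if k!="color"})
    np.save(f"pics/{n}0.npy",c,allow_pickle=True)
E
```

```text
pics
{'clock': 0.0, 'joint_pos': array([ 1.18540743,  0.33284048, -0.06470831,  1.46093815,  0.02158498,
        1.3498721 , -0.08849032]), 'joint_velocities': array([-0.00081106,  0.00066058,  0.00073101, -0.00148755,  0.00020747,
       -0.00030296,  0.00073302]), 'tau': array([-4.03998893e-04, -6.25440574e+01,  4.94996295e-02, -3.91604590e+01,
        1.63286930e-02,  9.83635458e-03, -2.55812199e-05]), 'position': array([ 0.22168329, -0.58399008,  0.24153704]), 'ee_rot': array([ 9.83589689e-01,  1.80418566e-01, -1.45296149e-04, -6.65965346e-04]), 'ft_force': array([-0.11225875,  0.03392676, -0.18356102]), 'torque': array([-0.00291283,  0.00616106, -0.01867048]), 'grasp_force': 0.0, 'grip_width': 0.9991966289766294}
scene {'fov_y': 44.19997813044447, 'cx': 325.8415216200489, 'cy': 199.1826500665425, 'k1': 0.014974745419576949, 'rvec': array([ 0.86421392, -2.57758819,  1.00605993]), 'tvec': array([0.41275248, 0.37399685, 1.20407726])}
top {'fov_y': 45.26749996256013, 'cx': 321.0176560024091, 'cy': 216.1764662739704, 'k1': 0.04879043078976265, 'rvec': array([ 2.16373125, -2.18534669,  0.12371332]), 'tvec': array([-0.05282263,  0.5719963 ,  1.44138744])}
```

View pics/scene0.png

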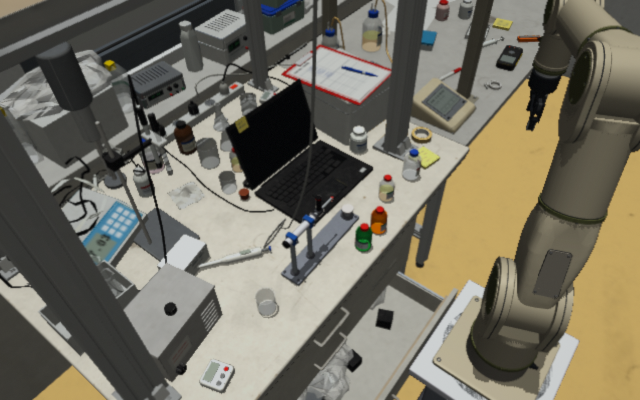

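View pics/top0.png

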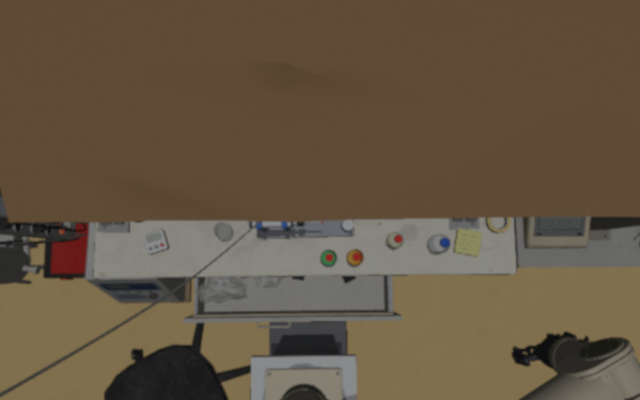

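```bash
python3 -c "
import workcell;print([ (n,getattr(workcell,n)) for n in dir(workcell) if n[0]!='_'])"
```

```text
[('MotionError', <class 'workcell.MotionError'>), ('camera', <function make.<locals>.drawn_camera at 0x7f4e15d4c0e0>), ('get_obs', <function make.<locals>.<lambda> at 0x7f4e15d4c5e0>), ('hand_in', <function connect.<locals>.done at 0x7f4e15cbf7e0>), ('tcp_to_tips', 0.011)]
```

```bash
cat > h.py <<'E'
import cv2,numpy as np
def K(c):
    f=200/np.tan(np.radians(c["fov_y"])/2); return np.array([[f,0,c["cx"]],[0,f,c["cy"]],[0,0,1.]]),np.array([c["k1"],0,0,0.])
def ray(c,p):
    k,d=K(c);R=cv2.Rodrigues(c["rvec"])[0]
    u=cv2.undistortPoints(np.array([[p]],float),k,d)[0,0]
    return -R.T@c["tvec"],R.T@np.array([u[0],u[1],1])
def onz(c,p,z):
    o,d=ray(c,p);return o+d*(z-o[2])/d[2]
def proj(c,P):
    k,d=K(c);return cv2.projectPoints(np.array(P,float).reshape(-1,3),c["rvec"],c["tvec"],k,d)[0][:,0]
def tri(*cp):
    A=0;b=0
    for c,p in cp:
        o,d=ray(c,p);d/=np.linalg.norm(d);M=np.eye(3)-np.outer(d,d);A=A+M;b=b+M@o
    return np.linalg.solve(A,b)
def load(f): return np.load(f,allow_pickle=True).item()
def blobs(m,amin=8):
    n,l,s,ce=cv2.connectedComponentsWithStats(m.astype(np.uint8));return [(s[i,4],ce[i].round(1),s[i,:4]) for i in range(1,n) if s[i,4]>=amin]
E
python3 - <<'E'
from h import *
s=load("pics/scene0.npy");t=load("pics/top0.npy")
for n,c in(("s",s),("t",t)):
    h=cv2.cvtColor(c["color"],cv2.COLOR_RGB2HSV)
    red=((h[...,0]<8)|(h[...,0]>172))&(h[...,1]>150)&(h[...,2]>80)
    blue=(h[...,0]>105)&(h[...,0]<125)&(h[...,1]>150)&(h[...,2]>60)
    wh=0
    for nm,m in(("red",red),("blue",blue)):
        for a,ce,b in blobs(m):
            if n=="s" and not(230<ce[0]<460 and 130<ce[1]<330):continue
            print(n,nm,a,ce,b,onz(c,ce,.09 if nm=="red" else .106).round(3))
print(onz(t,(348,225),.045),onz(s,(348,211),.045))
print("campos",ray(s,(320,200))[0],ray(t,(320,200))[0])
a=cv2.resize(s["color"][130:290,250:450],(800,640),interpolation=cv2.INTER_CUBIC)[:600]
cv2.imwrite("pics/c1.png",a[...,::-1])
b=cv2.resize(t["color"][200:290,200:480],(800,257),interpolation=cv2.INTER_CUBIC)
cv2.imwrite("pics/c2.png",b[...,::-1])
E
```

```text
s red 29 [387.3 177.1] [384 175   7   5] [ 0.494 -0.277  0.09 ]
s red 37 [379.6 209.4] [376 207   8   6] [ 0.442 -0.153  0.09 ]
s red 41 [364.1 226.5] [360 224   9   6] [ 0.441 -0.074  0.09 ]
s blue 37 [413.6 151.8] [410 149   8   6] [ 0.482 -0.407  0.106]
s blue 50 [307.6 218.2] [303 214  11   9] [0.576 0.006 0.106]
s blue 45 [291.6 236.2] [287 233  10   8] [0.571 0.082 0.106]
t red 38 [ 79.2 226.3] [ 76 224   8   6] [0.542 0.64  0.09 ]
t red 1136 [ 69.3 255.3] [ 51 224  37  49] [0.46  0.663 0.09 ]
t red 9 [ 62.4 231.2] [ 62 229   2   5] [0.529 0.686 0.09 ]
t red 29 [397.9 238.5] [395 236   7   6] [ 0.497 -0.282  0.09 ]
t red 31 [328.7 257.3] [326 255   6   6] [ 0.445 -0.079  0.09 ]
t red 37 [356.3 256.5] [353 254   8   6] [ 0.446 -0.159  0.09 ]
t blue 16 [284.1 225.1] [283 223   4   5] [0.539 0.05  0.106]
t blue 15 [258.7 226.3] [257 224   4   5] [0.536 0.123 0.106]
t blue 46 [444.6 242.1] [441 239   8   7] [ 0.485 -0.414  0.106]
[ 0.54222173 -0.13978193  0.045     ] [ 0.53239094 -0.12704073  0.045     ]
campos [-0.01040392  0.67632073  1.14128101] [ 0.42180692 -0.04056474  1.49264905]
```

View pics/c1.png

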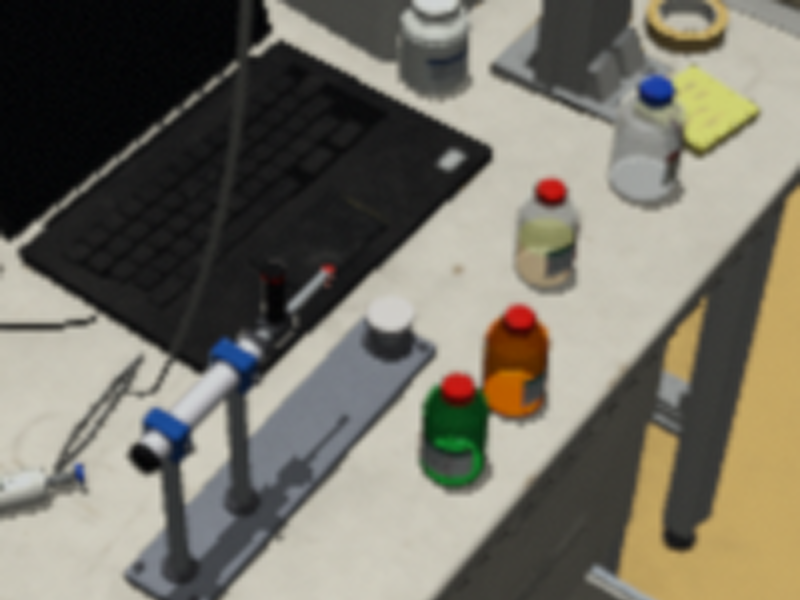

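View pics/c2.png

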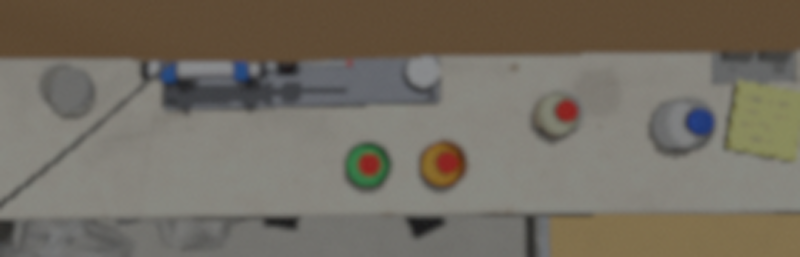

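The clear-bodied, red-capped bottle at scene (387,188) / top (397,240) fits. It stands right of the gauge beside the blue-capped one at scene (412,165). The green-bodied (364,236) and orange-bodied (379,221) ones are look-alikes. The enlarged crop confirms this. The pedestal top is at scene about (347,208) and the pin top at about (318,196).

Run:
```python
from h import *
from scipy.spatial.transform import Rotation as R
s=load("pics/scene0.npy");t=load("pics/top0.npy")
# pedestal white top
for c,(x0,x1,y0,y1) in((s,(335,362,200,222)),(t,(338,358,217,236))):
    h=cv2.cvtColor(c["color"],cv2.COLOR_RGB2HSV)[y0:y1,x0:x1]
    m=(h[...,2]>165)&(h[...,1]<35) if c is s else (h[...,2]>120)&(h[...,1]<30)
    print([(a,ce+[x0,y0],b,onz(c,ce+[x0,y0],.045).round(4)) for a,ce,b in blobs(m)])
print("pin tri",tri((s,(318,195.5)),(t,(300.3,223.5))), onz(s,(318,195.5),.216))
print("needle root red s",onz(s,(332,198),.16),"t",onz(t,(322,222),.16))
print("sleeve end s", onz(s,(286.5,244),.16),"mouth",onz(s,(315,216),.16))
print("cap",tri((s,(387.3,177.1)),(t,(397.9,238.5))),"blue",tri((s,(413.6,151.8)),(t,(444.6,242.1))))
print("body base t",onz(t,(200+553/800*280,200+117/257*90),.03))
print(R.from_quat([9.83589689e-01,1.80418566e-01,-1.45296149e-04,-6.65965346e-04]).as_matrix().round(3))
```

```text
[(np.int32(333), array([350.6, 207.1]), array([ 0,  0, 27, 22], dtype=int32), array([ 0.5352, -0.1443,  0.045 ]))]
[(np.int32(145), array([350.9, 225.4]), array([ 5,  3, 15, 16], dtype=int32), array([ 0.5409, -0.1486,  0.045 ]))]
pin tri [0.53603757 0.00123295 0.21847915] [0.54069849 0.0011866  0.216     ]
needle root red s [ 0.53776375 -0.05511658  0.16      ] t [ 0.54174233 -0.05947418  0.16      ]
sleeve end s [0.53471849 0.13938163 0.16      ] mouth [0.53481401 0.02356845 0.16      ]
cap [ 0.4978609  -0.2833238   0.08293363] blue [ 0.4854781  -0.41600444  0.09756332]
body base t [ 0.49328344 -0.27897519  0.03      ]
[[ 0.935  0.355 -0.001]
 [ 0.355 -0.935  0.001]
 [-0.    -0.001 -1.   ]]
```

Emit:
apply_moves([
  {"x":36,"y":-18,"gripper":0},
  {"x":36,"y":-18},
  {"x":36,"y":-18},
  {"x":36,"y":-18},
  {"x":36,"y":-18},
])

```text
invalid input at $.rows[0]: expected keys x, y, z, ax, ay, az, gripper
```

Emit:
apply_moves([
  {"x":36,"y":-18},
  {"x":36,"y":-18},
  {"x":30,"y":-15},
  {"x":20,"y":-10},
  {"x":0,"y":0},
])

```text
invalid input at $.rows[0]: expected keys x, y, z, ax, ay, az, gripper
```

Run:
```python
from workcell import *
from h import *
o=get_obs();print(o["clock"],o["position"],o["ee_rot"],o["joint_pos"].round(2))
c=camera("wrist");np.save("pics/w1.npy",c,allow_pickle=True);cv2.imwrite("pics/w1.png",c["color"][...,::-1])
print(c["rvec"],c["tvec"],proj(c,[[.496,-.28,.09],[.496,-.28,0]]))
h=cv2.cvtColor(c["color"],cv2.COLOR_RGB2HSV)
red=((h[...,0]<8)|(h[...,0]>172))&(h[...,1]>150)&(h[...,2]>80)
for b in blobs(red,40):print(b,onz(c,b[1],.09))
```

```text
0.1 [ 0.22168182 -0.58403439  0.24161179] [ 9.83592461e-01  1.80403701e-01 -1.36155263e-04 -5.96693041e-04] [ 1.19  0.33 -0.06  1.46  0.02  1.35 -0.09]
[-2.38688361  1.64589394  0.23589004] [-0.62352113 -0.03612574  0.37741431] [[  75.32028835 -273.02337378]
 [ 124.89518143 -203.26312687]]
```

View pics/w1.png

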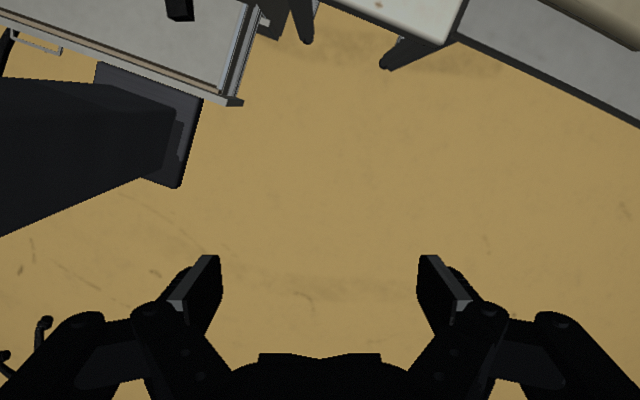

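The arm has not moved because every key is required. The wrist view shows only the floor and fingers (pads at about (205,280) and (435,280)).

Emit:
apply_moves([
  {"x":36,"y":-18,"z":0,"ax":0,"ay":0,"az":0,"gripper":0},
  {"x":36,"y":-18,"z":0,"ax":0,"ay":0,"az":0,"gripper":0},
  {"x":36,"y":-18,"z":0,"ax":0,"ay":0,"az":0,"gripper":0},
  {"x":36,"y":-18,"z":0,"ax":0,"ay":0,"az":0,"gripper":0},
  {"x":36,"y":-18,"z":0,"ax":0,"ay":0,"az":0,"gripper":0},
])

```text
clock: 0.57
position: [0.3591, -0.4346, 0.2422]
ee_rot: [0.984, 0.18, -0.0, -0.0]
ft_force: [0.2, 0.3, 0.7]
grip_width: 0.999
grasp_force: 0.0
```

Emit:
apply_moves([
  {"x":36,"y":-18,"z":0,"ax":0,"ay":0,"az":0,"gripper":0},
  {"x":36,"y":-18,"z":0,"ax":0,"ay":0,"az":0,"gripper":0},
  {"x":20,"y":-10,"z":0,"ax":0,"ay":0,"az":0,"gripper":0},
  {"x":10,"y":-5,"z":0,"ax":0,"ay":0,"az":0,"gripper":0},
  {"x":0,"y":0,"z":0,"ax":0,"ay":0,"az":0,"gripper":0},
])

```text
clock: 0.98
position: [0.4373, -0.35, 0.2422]
ee_rot: [0.983, 0.183, 0.0, -0.0]
ft_force: [-0.6, 0.4, 0.5]
grip_width: 1.001
grasp_force: 0.0
```

Run:
```python
from workcell import *
from h import *
o=get_obs();print(o["clock"],o["position"],o["ee_rot"],o["joint_pos"].round(2))
c=camera("wrist");np.save("pics/w2.npy",c,allow_pickle=True);cv2.imwrite("pics/w2.png",c["color"][...,::-1])
print(proj(c,[[.496,-.28,.09],[.496,-.28,0],[.539,-.142,.045]]))
h=cv2.cvtColor(c["color"],cv2.COLOR_RGB2HSV)
red=((h[...,0]<8)|(h[...,0]>172))&(h[...,1]>150)&(h[...,2]>80)
for b in blobs(red,40):print(b,onz(c,b[1],.09))
```

```text
0.9833 [ 0.43725292 -0.34999673  0.24219169] [ 9.83186437e-01  1.82604039e-01  2.53739925e-04 -3.62399924e-04] [ 0.83  0.2  -0.27  1.63  0.05  1.32 -0.65]
[[266.10173326  93.23765012]
 [278.98126281  95.89993417]
 [145.06189825  -6.51331508]]
(np.int32(546), array([23.9, 68.4]), array([12, 55, 25, 28], dtype=int32)) [ 0.44522134 -0.08075007  0.09      ]
(np.int32(642), array([268.9,  92. ]), array([255,  78,  29,  29], dtype=int32)) [ 0.49772817 -0.28182185  0.09      ]
(np.int32(599), array([111. ,  99.3]), array([98, 85, 27, 30], dtype=int32)) [ 0.44623526 -0.15921011  0.09      ]
```

View pics/w2.png

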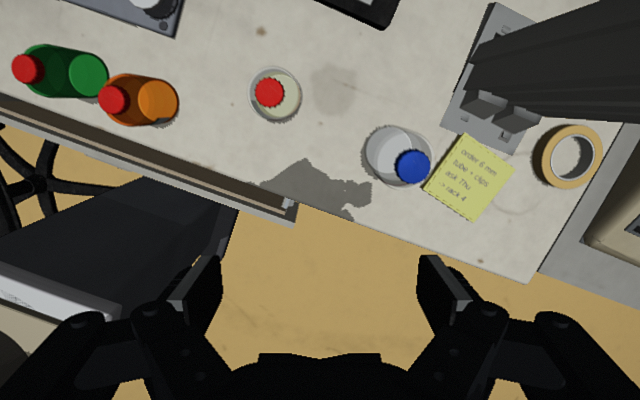

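The wrist view shows the red cap at (269,92) on a clear body, blue cap at (413,167), and look-alikes on the left at (24,68) and (111,99). The bottle is at about (0.498, -0.282).

Emit:
apply_moves([
  {"x":30,"y":-15,"z":0,"ax":0,"ay":0,"az":0,"gripper":0},
  {"x":30,"y":-15,"z":0,"ax":0,"ay":0,"az":0,"gripper":0},
  {"x":21,"y":-12,"z":0,"ax":0,"ay":0,"az":0,"gripper":0},
  {"x":0,"y":0,"z":30,"ax":0,"ay":0,"az":0,"gripper":0},
  {"x":0,"y":0,"z":30,"ax":0,"ay":0,"az":0,"gripper":0},
])

```text
clock: 1.45
position: [0.497, -0.2857, 0.183]
ee_rot: [0.984, 0.18, 0.001, 0.001]
ft_force: [0.4, -1.0, -0.8]
grip_width: 0.999
grasp_force: 0.0
```

Run:
```python
from workcell import *
from h import *
o=get_obs();print(o["clock"],o["position"],o["ee_rot"],o["joint_velocities"].round(2))
c=camera("wrist")
h=cv2.cvtColor(c["color"],cv2.COLOR_RGB2HSV)
red=((h[...,0]<8)|(h[...,0]>172))&(h[...,1]>150)&(h[...,2]>80)
for b in blobs(red,40):print(b,onz(c,b[1],.09))
```

```text
1.45 [ 0.4970083  -0.28574879  0.18298971] [0.9836163  0.18026394 0.00134553 0.001438  ] [ 0.01  0.3   0.05  0.49  0.12 -0.72 -0.07]
(np.int32(755), array([ 32.3, 175. ]), array([ 12, 159,  37,  31], dtype=int32)) [ 0.44787667 -0.08461857  0.09      ]
(np.int32(709), array([314. , 203.4]), array([299, 189,  31,  30], dtype=int32)) [ 0.49943367 -0.28026589  0.09      ]
(np.int32(776), array([133.4, 210.1]), array([116, 195,  34,  31], dtype=int32)) [ 0.44882114 -0.1608658   0.09      ]
```

Emit:
apply_moves([
  {"x":3,"y":-3,"z":35,"ax":0,"ay":0,"az":0,"gripper":0},
  {"x":0,"y":0,"z":35,"ax":0,"ay":0,"az":0,"gripper":0},
  {"x":0,"y":0,"z":35,"ax":0,"ay":0,"az":0,"gripper":0},
  {"x":0,"y":0,"z":25,"ax":0,"ay":0,"az":0,"gripper":0},
  {"x":0,"y":0,"z":18,"ax":0,"ay":0,"az":0,"gripper":0},
])

```text
clock: 1.92
position: [0.4954, -0.2827, 0.032]
ee_rot: [0.984, 0.179, -0.002, -0.001]
ft_force: [-0.1, 0.4, -0.1]
grip_width: 1.0
grasp_force: 0.0
```

Emit:
apply_moves([
  {"x":0,"y":0,"z":0,"ax":0,"ay":0,"az":0,"gripper":0},
  {"x":0,"y":0,"z":0,"ax":0,"ay":0,"az":0,"gripper":0.3},
  {"x":0,"y":0,"z":0,"ax":0,"ay":0,"az":0,"gripper":0.6},
  {"x":0,"y":0,"z":0,"ax":0,"ay":0,"az":0,"gripper":0.6},
  {"x":0,"y":0,"z":0,"ax":0,"ay":0,"az":0,"gripper":0.6},
], newtons=30)

```text
clock: 2.33
position: [0.4988, -0.2815, 0.0364]
ee_rot: [0.984, 0.18, 0.001, 0.001]
ft_force: [-1.7, -1.2, 4.1]
grip_width: 0.548
grasp_force: 30.3
```

Emit:
apply_moves([
  {"x":0,"y":0,"z":-10,"ax":0,"ay":0,"az":0,"gripper":0.6},
  {"x":0,"y":0,"z":-20,"ax":0,"ay":0,"az":0,"gripper":0.6},
  {"x":0,"y":0,"z":-30,"ax":0,"ay":0,"az":0,"gripper":0.6},
  {"x":0,"y":0,"z":-20,"ax":0,"ay":0,"az":0,"gripper":0.6},
  {"x":0,"y":0,"z":-10,"ax":0,"ay":0,"az":0,"gripper":0.6},
])

```text
clock: 2.75
position: [0.4994, -0.2812, 0.1286]
ee_rot: [0.984, 0.18, 0.002, 0.002]
ft_force: [-0.1, 0.3, -1.5]
grip_width: 0.542
grasp_force: 31.5
```

Run:
```python
from workcell import *
from h import *
o=get_obs();print(o["clock"],o["position"],o["ee_rot"],o["joint_velocities"].round(2),o["ft_force"],o["grasp_force"])
c=camera("wrist");np.save("pics/w3.npy",c,allow_pickle=True)
cv2.imwrite("pics/w3.png",c["color"][...,::-1])
print(proj(c,[.539,-.142,.045]))
g=c["color"].min(2)
for b in blobs((g>190),300):print(b,onz(c,b[1],.045))
```

```text
2.75 [ 0.49940966 -0.28121213  0.12863366] [0.98357645 0.18047343 0.00194181 0.00171315] [ 0.02 -0.1  -0.01 -0.08 -0.04  0.19  0.03] [-0.07172983  0.31928653 -1.49212854] 31.454952362109907
[[133.14619308  80.95858047]]
```

View pics/w3.png

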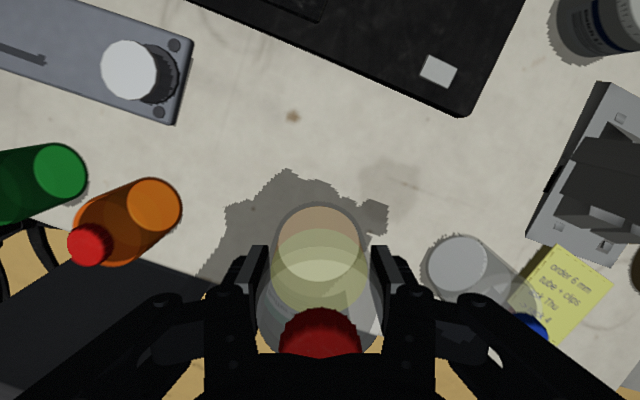

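The bottle is held upright between the pads (cap at (320,335)). The pedestal disc is at about (129,70).

Run:
```python
from h import *
c=load("pics/w3.npy");h=cv2.cvtColor(c["color"],cv2.COLOR_RGB2HSV)
roi=np.zeros((400,640),bool);roi[30:112,85:172]=1
m=(c["color"].min(2)>140)&roi
for b in blobs(m,300):
    P=onz(c,b[1],.045);print(b,P,"edges",[onz(c,(b[2][0],b[1][1]),.045),onz(c,(b[2][0]+b[2][2],b[1][1]),.045)])
# dark edges: base plate right corner check, needle/orange
```

```text
(np.int32(2576), array([127.7,  69.5]), array([100,  40,  56,  60], dtype=int32)) [ 0.54447358 -0.13714984  0.045     ] edges [array([ 0.53859636, -0.12030124,  0.045     ]), array([ 0.55045156, -0.15405211,  0.045     ])]
```

Emit:
apply_moves([
  {"x":30,"y":0,"z":-15,"ax":0,"ay":0,"az":0,"gripper":0.6},
  {"x":30,"y":-17,"z":-5,"ax":0,"ay":0,"az":0,"gripper":0.6},
  {"x":0,"y":-30,"z":0,"ax":0,"ay":0,"az":0,"gripper":0.6},
  {"x":0,"y":-30,"z":0,"ax":0,"ay":0,"az":0,"gripper":0.6},
  {"x":0,"y":-25,"z":0,"ax":0,"ay":0,"az":0,"gripper":0.6},
])

```text
clock: 3.22
position: [0.517, -0.1615, 0.1433]
ee_rot: [0.983, 0.181, -0.001, -0.001]
ft_force: [0.4, 0.1, -1.4]
grip_width: 0.547
grasp_force: 31.5
```

Emit:
apply_moves([
  {"x":0,"y":-15,"z":0,"ax":0,"ay":0,"az":0,"gripper":0.6},
  {"x":0,"y":0,"z":0,"ax":0,"ay":0,"az":0,"gripper":0.6},
  {"x":0,"y":0,"z":0,"ax":0,"ay":0,"az":0,"gripper":0.6},
])

```text
clock: 3.47
position: [0.5124, -0.15, 0.1442]
ee_rot: [0.984, 0.181, -0.0, 0.0]
ft_force: [-0.7, -0.2, -1.8]
grip_width: 0.547
grasp_force: 31.5
```

Run:
```python
from workcell import *
from h import *
o=get_obs();print(o["clock"],o["position"],o["ee_rot"],o["joint_velocities"].round(2),o["ft_force"],o["grasp_force"])
c=camera("wrist");np.save("pics/w4.npy",c,allow_pickle=True)
s=camera("scene");np.save("pics/s4.npy",s,allow_pickle=True)
a=c["color"][:,:480]; b=cv2.resize(s["color"][150:250,280:400],(480,400),interpolation=cv2.INTER_CUBIC)
b=b[:, :320]
cv2.imwrite("pics/w4.png",np.hstack([a,cv2.resize(s["color"][150:250,305:385],(320,400),interpolation=cv2.INTER_CUBIC)])[...,::-1])
p=o["position"];print(proj(c,[[.5435,-.139,.045],[p[0],p[1],p[2]-.0364],[p[0],p[1],p[2]+.0536]]))
print(proj(s,[[.5435,-.139,.045],[p[0],p[1],p[2]-.0364],[p[0],p[1],p[2]+.0536]]))
```

```text
3.4667 [ 0.51242816 -0.15000242  0.14422602] [ 9.83523205e-01  1.80781642e-01 -8.83234452e-05  3.08062962e-04] [ 0.02  0.02  0.03 -0.02  0.01  0.    0.  ] [-0.67756132 -0.18805406 -1.76915197] 31.53537475329358
[[321.51041947 160.94694529]
 [320.85523793 240.55377626]
 [322.70040318 364.78960504]]
[[347.30108952 206.93026906]
 [358.78020017 194.88978975]
 [360.06432248 172.41256404]]
```

View pics/w4.png

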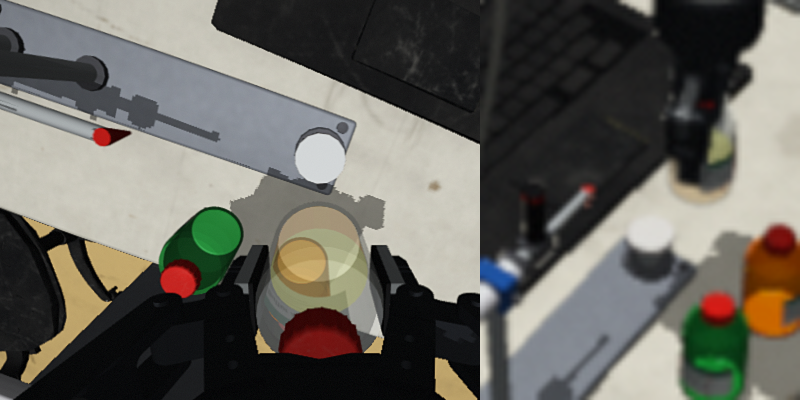

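Pedestal disc is at wrist (320,158), matching the prediction, with the bottle bottom at about (318,243). The scene inset on the right shows the disc at about (348,208) and the bottle hanging upright.

Run:
```python
from h import *
c=load("pics/w4.npy")
roi=np.zeros((400,640),bool);roi[128:190,285:355]=1
m=(c["color"].min(2)>170)&roi
P=None
for b in blobs(m,300):
    P=onz(c,b[1],.045);print(b,P)
    d=P[:2]-[.5124,-.1500];ax=np.array([[.9346,.3556],[.3556,-.9346]]);print("tool mm",ax@d*1000)
# needle root red ring
h=cv2.cvtColor(c["color"],cv2.COLOR_RGB2HSV)
red=((h[...,0]<8)|(h[...,0]>172))&(h[...,1]>150)&(h[...,2]>80);red[:100]=0;red[160:]=0
for b in blobs(red,40):print(b,onz(c,b[1],.16))
```

```text
(np.int32(2554), array([326.3, 161. ]), array([295, 133,  60,  57], dtype=int32)) [ 0.54465184 -0.14212766  0.045     ]
tool mm [32.94196987  4.11126263]
(np.int32(255), array([101.7, 136.6]), array([ 93, 128,  18,  18], dtype=int32)) [ 0.54214747 -0.05651845  0.16      ]
```

Emit:
apply_moves([
  {"x":17,"y":0,"z":0,"ax":0,"ay":0,"az":0,"gripper":0.6},
  {"x":17,"y":0,"z":0,"ax":0,"ay":0,"az":0,"gripper":0.6},
  {"x":0,"y":0,"z":20,"ax":0,"ay":0,"az":0,"gripper":0.6},
  {"x":0,"y":0,"z":25,"ax":0,"ay":0,"az":0,"gripper":0.6},
  {"x":0,"y":0,"z":10,"ax":0,"ay":0,"az":0,"gripper":0.6},
])

```text
clock: 3.98
position: [0.5432, -0.1389, 0.0862]
ee_rot: [0.984, 0.18, -0.002, -0.001]
ft_force: [-1.3, -0.2, -2.9]
grip_width: 0.543
grasp_force: 31.5
```

Emit:
apply_moves([
  {"x":0,"y":0,"z":0,"ax":0,"ay":0,"az":0,"gripper":0.6},
  {"x":0,"y":0,"z":3,"ax":0,"ay":0,"az":0,"gripper":0.6},
  {"x":0,"y":0,"z":0,"ax":0,"ay":0,"az":0,"gripper":0.6},
])

```text
clock: 4.23
position: [0.5448, -0.1384, 0.087]
ee_rot: [0.984, 0.18, 0.0, 0.0]
ft_force: [-0.1, 0.4, -0.2]
grip_width: 0.548
grasp_force: 31.5
```

Run:
```python
from workcell import *
from h import *
o=get_obs();print(o["clock"],o["position"],o["ee_rot"],o["ft_force"],o["grasp_force"])
c=camera("wrist");s=camera("scene");np.save("pics/s5.npy",s,allow_pickle=True)
a=cv2.resize(s["color"][150:250,305:385],(480,600),interpolation=cv2.INTER_CUBIC)
b=cv2.resize(c["color"][:,160:480],(320,400))
cv2.imwrite("pics/w5.png",np.hstack([a,np.vstack([b,np.zeros((200,320,3),np.uint8)])])[...,::-1])
```

```text
4.2333 [ 0.5447892  -0.13839326  0.08695953] [9.83659649e-01 1.80037377e-01 4.14532507e-04 2.55854307e-04] [-0.12013992  0.3675148  -0.22796894] 31.549761712085456
```

View pics/w5.png

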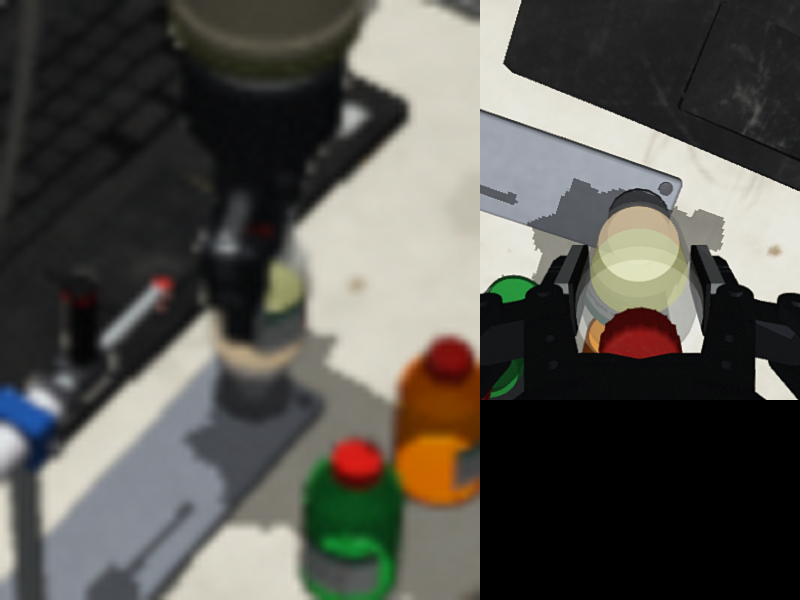

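The bottle hangs over the disc, centred left-right in both views (bottle (262,340) over pedestal (255,395); wrist 640 vs 638). About 5 mm is left to descend.

Emit:
apply_moves([
  {"x":0,"y":0,"z":3,"ax":0,"ay":0,"az":0,"gripper":0.6},
  {"x":0,"y":0,"z":0,"ax":0,"ay":0,"az":0,"gripper":0.6},
  {"x":0,"y":0,"z":0,"ax":0,"ay":0,"az":0,"gripper":0.6},
])

```text
clock: 4.58
position: [0.5444, -0.1378, 0.0835]
ee_rot: [0.984, 0.18, 0.0, 0.0]
ft_force: [0.2, 1.0, -1.6]
grip_width: 0.547
grasp_force: 31.5
```

Emit:
apply_moves([
  {"x":0,"y":0,"z":2,"ax":0,"ay":0,"az":0,"gripper":0.6},
  {"x":0,"y":0,"z":0,"ax":0,"ay":0,"az":0,"gripper":0.6},
  {"x":0,"y":0,"z":0,"ax":0,"ay":0,"az":0,"gripper":0.6},
])

```text
clock: 4.83
position: [0.5445, -0.1378, 0.0814]
ee_rot: [0.984, 0.18, 0.0, 0.0]
ft_force: [0.7, -1.1, -0.8]
grip_width: 0.553
grasp_force: 31.6
```

Emit:
apply_moves([
  {"x":0,"y":0,"z":1,"ax":0,"ay":0,"az":0,"gripper":0.6},
  {"x":0,"y":0,"z":0,"ax":0,"ay":0,"az":0,"gripper":0.6},
  {"x":0,"y":0,"z":0,"ax":0,"ay":0,"az":0,"gripper":0.6},
])

```text
clock: 5.08
position: [0.5447, -0.1378, 0.0814]
ee_rot: [0.984, 0.18, 0.0, 0.0]
ft_force: [-4.0, 0.3, 9.9]
grip_width: 0.549
grasp_force: 32.5
```

Emit:
apply_moves([
  {"x":0,"y":0,"z":-1,"ax":0,"ay":0,"az":0,"gripper":0.46},
  {"x":0,"y":0,"z":0,"ax":0,"ay":0,"az":0,"gripper":0.42},
  {"x":0,"y":0,"z":0,"ax":0,"ay":0,"az":0,"gripper":0.36},
  {"x":0,"y":0,"z":0,"ax":0,"ay":0,"az":0,"gripper":0.25},
  {"x":0,"y":0,"z":0,"ax":0,"ay":0,"az":0,"gripper":0.2},
])

```text
clock: 5.5
position: [0.5443, -0.1378, 0.0812]
ee_rot: [0.984, 0.18, -0.0, -0.0]
ft_force: [-0.3, -0.1, -0.1]
grip_width: 0.799
grasp_force: 0.0
```

Emit:
apply_moves([
  {"x":0,"y":0,"z":0,"ax":0,"ay":0,"az":0,"gripper":0.2},
  {"x":0,"y":0,"z":-5,"ax":0,"ay":0,"az":0,"gripper":0.2},
  {"x":0,"y":0,"z":-15,"ax":0,"ay":0,"az":0,"gripper":0.2},
  {"x":0,"y":0,"z":-25,"ax":0,"ay":0,"az":0,"gripper":0.2},
  {"x":0,"y":0,"z":-30,"ax":0,"ay":0,"az":0,"gripper":0.2},
])

```text
clock: 5.92
position: [0.5433, -0.1375, 0.1561]
ee_rot: [0.984, 0.18, -0.001, -0.001]
ft_force: [0.4, 0.9, -0.3]
grip_width: 0.801
grasp_force: 0.0
```

Emit:
apply_moves([
  {"x":0,"y":0,"z":-35,"ax":0,"ay":0,"az":0,"gripper":0.2},
  {"x":0,"y":0,"z":-35,"ax":0,"ay":0,"az":0,"gripper":0.2},
  {"x":0,"y":0,"z":-30,"ax":0,"ay":0,"az":0,"gripper":0.2},
  {"x":0,"y":0,"z":0,"ax":0,"ay":0,"az":0,"gripper":0.2},
  {"x":0,"y":0,"z":0,"ax":0,"ay":0,"az":0,"gripper":0.2},
])

```text
clock: 6.33
position: [0.5452, -0.1379, 0.2585]
ee_rot: [0.984, 0.18, 0.002, 0.001]
ft_force: [-0.8, 0.2, -0.4]
grip_width: 0.805
grasp_force: 0.0
```

Run:
```python
from workcell import *
from h import *
o=get_obs();print(o["clock"],o["position"],o["ee_rot"],o["ft_force"],o["joint_pos"].round(2))
c=camera("wrist");s=camera("scene");np.save("pics/s6.npy",s,allow_pickle=True);np.save("pics/w6.npy",c,allow_pickle=True)
a=cv2.resize(s["color"][150:250,305:385],(320,400),interpolation=cv2.INTER_CUBIC)
cv2.imwrite("pics/w6.png",np.hstack([a,c["color"][:,:480]])[...,::-1])
print(proj(c,[[.5445,-.138,.135],[.5445,-.138,.045]]))
h=cv2.cvtColor(c["color"],cv2.COLOR_RGB2HSV)
red=((h[...,0]<8)|(h[...,0]>172))&(h[...,1]>150)&(h[...,2]>80)
for b in blobs(red,40):print(b,onz(c,b[1],.135),onz(c,b[1],.16))
```

```text
6.3333 [ 0.54519557 -0.13788369  0.25846496] [9.83591282e-01 1.80400392e-01 1.74222912e-03 9.23222815e-04] [-0.76097397  0.20936839 -0.36893392] [ 0.52  0.21 -0.41  1.59  0.09  1.35 -1.11]
[[319.77220704 198.48631012]
 [319.37315327 175.36195513]]
(np.int32(42), array([ 91.7, 149.3]), array([ 82, 140,  15,  22], dtype=int32)) [0.51865853 0.04287477 0.135     ] [0.5277364  0.02768794 0.16      ]
(np.int32(61), array([211.1, 171.8]), array([207, 168,   9,   9], dtype=int32)) [ 0.5346581  -0.05103457  0.135     ] [ 0.54216143 -0.05697962  0.16      ]
(np.int32(625), array([318.2, 198.1]), array([304, 185,  29,  28], dtype=int32)) [ 0.54435516 -0.13671987  0.135     ] [ 0.55090418 -0.13423249  0.16      ]
(np.int32(134), array([223.4, 249.5]), array([216, 244,  20,  16], dtype=int32)) [ 0.47462372 -0.07850803  0.135     ] [ 0.48803514 -0.08174938  0.16      ]
(np.int32(360), array([302.6, 279.2]), array([291, 270,  24,  20], dtype=int32)) [ 0.47218352 -0.14980238  0.135     ] [ 0.48583508 -0.14602753  0.16      ]
```

View pics/w6.png

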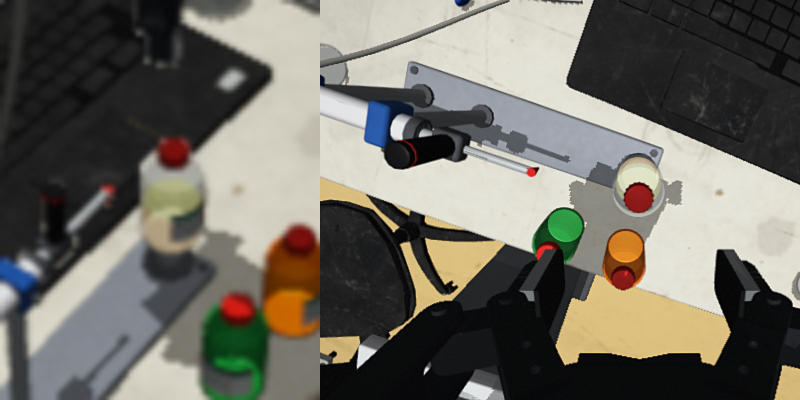

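The bottle stands upright on the pedestal and is released, with its cap at wrist (318,198), about (0.5444, -0.137). The needle end is at wrist (211,172) and the pin at about (80,153).

Emit:
apply_moves([
  {"x":9,"y":-27,"z":0,"ax":0,"ay":0,"az":0,"gripper":0.2},
  {"x":9,"y":-27,"z":0,"ax":0,"ay":0,"az":0,"gripper":0.2},
  {"x":2,"y":-27,"z":0,"ax":0,"ay":0,"az":0,"gripper":0.2},
  {"x":0,"y":-27,"z":0,"ax":0,"ay":0,"az":0,"gripper":0.2},
  {"x":0,"y":-25,"z":0,"ax":0,"ay":0,"az":0,"gripper":0.2},
])

```text
clock: 6.85
position: [0.5146, -0.0048, 0.2547]
ee_rot: [0.984, 0.181, -0.001, -0.0]
ft_force: [0.5, -0.1, 0.0]
grip_width: 0.805
grasp_force: 0.0
```

Emit:
apply_moves([
  {"x":0,"y":0,"z":0,"ax":0,"ay":0,"az":0,"gripper":0.2},
  {"x":0,"y":0,"z":0,"ax":0,"ay":0,"az":0,"gripper":0.2},
])

```text
clock: 7.02
position: [0.515, -0.0052, 0.2553]
ee_rot: [0.983, 0.182, -0.001, -0.0]
ft_force: [0.8, -1.3, -1.1]
grip_width: 0.799
grasp_force: 0.0
```

Run:
```python
from workcell import *
from h import *
c=load("pics/w6.npy");print(onz(c,(80,153),.216))
o=get_obs();print(o["clock"],o["position"],o["ee_rot"],o["ft_force"],o["joint_pos"].round(2))
c=camera("wrist");np.save("pics/w7.npy",c,allow_pickle=True)
print("pred pin top/bot, mouth, needle",proj(c,[[.542,.003,.216],[.542,.003,.168],[.5415,.023,.16],[.542,-.057,.16]]).round(0))
h=cv2.cvtColor(c["color"],cv2.COLOR_RGB2HSV)
red=((h[...,0]<8)|(h[...,0]>172))&(h[...,1]>120)&(h[...,2]>50)
for b in blobs(red,15):print("red",b,onz(c,b[1],.16),onz(c,b[1],.21))
blue=(h[...,0]>105)&(h[...,0]<125)&(h[...,1]>150)&(h[...,2]>60)
for b in blobs(blue,60):print("blue",b,onz(c,b[1],.174))
dark=(c["color"].max(2)<45);dark[260:]=0
for b in blobs(dark,150):print("dark",b)
```

```text
[ 5.43824974e-01 -4.77015703e-04  2.16000000e-01]
7.0167 [ 0.51504998 -0.00519263  0.25529491] [ 9.83346136e-01  1.81740583e-01 -8.55734110e-04 -7.27797078e-05] [ 0.81843109 -1.29260818 -1.06119259] [ 0.39  0.12 -0.51  1.7   0.06  1.34 -1.33]
pred pin top/bot, mouth, needle [[325. 189.]
 [324. 171.]
 [296. 159.]
 [402. 199.]]
red (np.int32(68), array([324.4, 176.9]), array([311, 173,  29,  13], dtype=int32)) [5.36879640e-01 2.82024474e-04 1.60000000e-01] [0.5467522  0.00492758 0.21      ]
red (np.int32(59), array([404. , 198.8]), array([400, 195,   9,   9], dtype=int32)) [ 0.54235225 -0.05810482  0.16      ] [ 0.55101139 -0.04051343  0.21      ]
red (np.int32(691), array([482.3, 219.9]), array([466, 205,  32,  30], dtype=int32)) [ 0.54848865 -0.11884366  0.16      ] [ 0.55578719 -0.08778494  0.21      ]
red (np.int32(456), array([362.6, 270.9]), array([351, 259,  24,  24], dtype=int32)) [ 0.47960224 -0.05297602  0.16      ] [ 0.50217463 -0.03652182  0.21      ]
blue (np.int32(79), array([272. ,  12.2]), array([267,   7,  12,  12], dtype=int32)) [0.6197182  0.06512466 0.174     ]
blue
[... 178 characters left out ...]
 29,  33], dtype=int32)) [0.53398271 0.11441063 0.174     ]
blue (np.int32(1023), array([259. , 149.4]), array([243, 126,  33,  48], dtype=int32)) [0.54144874 0.04692286 0.174     ]
dark (np.int32(40570), array([525.8,  84.3]), array([371,   0, 269, 210], dtype=int32))
dark (np.int32(316), array([124. ,  98.1]), array([116,  85,  24,  30], dtype=int32))
dark (np.int32(271), array([323.1, 169. ]), array([308, 161,  30,  20], dtype=int32))
dark (np.int32(403), array([324.9, 190.9]), array([312, 175,  27,  28], dtype=int32))
dark (np.int32(8231), array([ 81.8, 232.7]), array([  0, 179, 220,  81], dtype=int32))
dark (np.int32(246), array([267.1, 252.7]), array([233, 239,  62,  21], dtype=int32))
```

Emit:
apply_moves([
  {"x":28,"y":2,"z":0,"ax":0,"ay":0,"az":0,"gripper":0.3},
  {"x":0,"y":0,"z":20,"ax":0,"ay":0,"az":0,"gripper":0.3},
  {"x":0,"y":0,"z":25,"ax":0,"ay":0,"az":0,"gripper":0.3},
  {"x":0,"y":0,"z":15,"ax":0,"ay":0,"az":0,"gripper":0.3},
  {"x":0,"y":0,"z":0,"ax":0,"ay":0,"az":0,"gripper":0.3},
])

```text
clock: 7.48
position: [0.541, -0.0, 0.1921]
ee_rot: [0.984, 0.179, -0.003, -0.001]
ft_force: [-0.4, 0.6, 1.2]
grip_width: 0.699
grasp_force: 0.0
```

Emit:
apply_moves([
  {"x":0,"y":0,"z":0,"ax":0,"ay":0,"az":0,"gripper":0.3},
  {"x":0,"y":0,"z":0,"ax":0,"ay":0,"az":0,"gripper":0.3},
])

```text
clock: 7.65
position: [0.5433, 0.001, 0.1971]
ee_rot: [0.984, 0.18, 0.0, 0.0]
ft_force: [-0.4, -0.6, 1.1]
grip_width: 0.699
grasp_force: 0.0
```

Emit:
apply_moves([
  {"x":0,"y":0,"z":5,"ax":0,"ay":0,"az":0,"gripper":0.5},
  {"x":0,"y":0,"z":0,"ax":0,"ay":0,"az":0,"gripper":0.75},
  {"x":0,"y":0,"z":0,"ax":0,"ay":0,"az":0,"gripper":0.95},
  {"x":0,"y":0,"z":0,"ax":0,"ay":0,"az":0,"gripper":0.95},
  {"x":0,"y":0,"z":0,"ax":0,"ay":0,"az":0,"gripper":0.95},
], newtons=50)

```text
clock: 8.07
position: [0.5428, 0.0024, 0.1918]
ee_rot: [0.984, 0.181, 0.0, -0.0]
ft_force: [-1.9, 3.2, 2.8]
grip_width: 0.167
grasp_force: 48.6
```

Emit:
apply_moves([
  {"x":0,"y":0,"z":0,"ax":0,"ay":0,"az":0,"gripper":0.95},
  {"x":0,"y":0,"z":0,"ax":0,"ay":0,"az":0,"gripper":0.95},
])

```text
clock: 8.23
position: [0.5428, 0.0024, 0.1918]
ee_rot: [0.984, 0.181, 0.0, -0.0]
ft_force: [-3.1, 2.5, 6.2]
grip_width: 0.173
grasp_force: 48.7
```

Run:
```python
from workcell import *
from h import *
o=get_obs();print(o["clock"],o["position"],o["ee_rot"],o["ft_force"],o["grip_width"],o["grasp_force"])
for n in("wrist","scene"):
    c=camera(n);np.save(f"pics/{n}8.npy",c,allow_pickle=True)
    h=cv2.cvtColor(c["color"],cv2.COLOR_RGB2HSV)
    red=((h[...,0]<8)|(h[...,0]>172))&(h[...,1]>120)&(h[...,2]>50)
    for b in blobs(red,6 if n=="scene" else 15):
        if n=="wrist" or (300<b[1][0]<400 and 160<b[1][1]<240):print(n,"red",b,onz(c,b[1],.16),onz(c,b[1],.135))
```

```text
8.2333 [0.54277769 0.0023736  0.19179682] [ 9.83529143e-01  1.80749393e-01  2.41166147e-04 -1.51439044e-04] [-3.12645894  2.4587002   6.16480947] 0.17296031961543404 48.67986559867859
wrist red (np.int32(94), array([422.5, 280.5]), array([417, 272,  12,  15], dtype=int32)) [ 0.54218567 -0.05784101  0.16      ] [ 0.53190154 -0.07116727  0.135     ]
wrist red (np.int32(1127), array([514.1, 290.7]), array([494, 273,  41,  37], dtype=int32)) [ 0.55441513 -0.11038581  0.16      ] [ 0.54601616 -0.13181182  0.135     ]
wrist red (np.int32(108), array([319.5, 283.9]), array([300, 280,  39,  13], dtype=int32)) [ 0.52025085 -0.00540322  0.16      ] [ 0.50658548 -0.01064625  0.135     ]
wrist red (np.int32(146), array([451.7, 353.1]), array([441, 347,  19,  16], dtype=int32)) [ 0.50391365 -0.09669967  0.16      ] [ 0.48772991 -0.11601596  0.135     ]
scene red (np.int32(57), array([348.1, 187.2]), array([344, 184,   9,   8], dtype=int32)) [ 0.52650275 -0.11470754  0.16      ] [ 0.54018147 -0.13486049  0.135     ]
scene red (np.int32(6), array([332. , 196.5]), array([331, 196,   3,   2], dtype=int32)) [ 0.54111677 -0.05959773  0.16      ] [ 0.5551678  -0.07834665  0.135     ]
scene red (np.int32(51), array([379.5, 209.6]), array([376, 206,   8,   8], dtype=int32)) [ 0.41127658 -0.0969755   0.16      ] [ 0.42201969 -0.11667669  0.135     ]
scene red (np.int32(53), array([364.1, 226.7]), array([360, 223,   9,   8], dtype=int32)) [ 0.41079109 -0.02365596  0.16      ] [ 0.42152183 -0.0414892   0.135     ]
```

Emit:
apply_moves([
  {"x":-5,"y":14,"z":0,"ax":0,"ay":0,"az":0,"gripper":0.95},
  {"x":-5,"y":14,"z":0,"ax":0,"ay":0,"az":0,"gripper":0.95},
  {"x":-5,"y":14,"z":0,"ax":0,"ay":0,"az":0,"gripper":0.95},
  {"x":-5,"y":14,"z":0,"ax":0,"ay":0,"az":0,"gripper":0.95},
  {"x":-5,"y":12,"z":0,"ax":0,"ay":0,"az":0,"gripper":0.95},
])

```text
clock: 8.75
position: [0.5443, -0.0698, 0.1919]
ee_rot: [0.983, 0.181, 0.001, -0.001]
ft_force: [5.4, 8.7, 1.1]
grip_width: 0.175
grasp_force: 48.8
```

Emit:
apply_moves([
  {"x":0,"y":0,"z":0,"ax":0,"ay":0,"az":0,"gripper":0.95},
  {"x":0,"y":0,"z":0,"ax":0,"ay":0,"az":0,"gripper":0.95},
  {"x":0,"y":0,"z":0,"ax":0,"ay":0,"az":0,"gripper":0.95},
])

```text
clock: 9.0
position: [0.5444, -0.0692, 0.1918]
ee_rot: [0.983, 0.181, 0.001, -0.001]
ft_force: [1.3, 6.3, 2.3]
grip_width: 0.177
grasp_force: 48.9
```

```bash
cat > look.py <<'E'
from workcell import *
from h import *
o=get_obs();p=o["position"];print(o["clock"],p,o["ee_rot"],o["ft_force"],o["grip_width"],o["grasp_force"],"moved",p-[.5428,.0024,.1918])
for n in("wrist","scene"):
    c=camera(n);np.save(f"pics/{n}9.npy",c,allow_pickle=True)
    print(n,"pred ring .16",proj(c,[[.543,.020,.17],[.543,-.138,.16],[.5444,-.1375,.135]]).round(1).tolist())
    h=cv2.cvtColor(c["color"],cv2.COLOR_RGB2HSV)
    red=((h[...,0]<8)|(h[...,0]>172))&(h[...,1]>110)&(h[...,2]>40)
    for b in blobs(red,4 if n=="scene" else 8):
        if n=="wrist" or (280<b[1][0]<370 and 160<b[1][1]<240):print(n,"red",b[0],b[1],b[2],onz(c,b[1],.16),onz(c,b[1],.135))
E
python3 look.py
```

```text
9.0 [ 0.54438353 -0.06918358  0.19184582] [ 9.83488804e-01  1.80964054e-01  1.19098579e-03 -6.04945935e-04] [1.30658101 6.27544401 2.302824  ] 0.17731455595354262 48.88208270072937 moved [ 1.58353080e-03 -7.15835824e-02  4.58161959e-05]
wrist pred ring .16 [[147.1, 193.3], [435.7, 286.6], [422.7, 263.7]]
wrist red 1129 [419.9 259.8] [399 241  40  46] [ 0.55471893 -0.12243212  0.16      ] [ 0.54616674 -0.13465093  0.135     ]
wrist red 134 [319.3 283.6] [300 279  39  15] [ 0.52204351 -0.07676756  0.16      ] [ 0.50846011 -0.08195514  0.135     ]
scene pred ring .16 [[313.3, 211.3], [348.1, 179.9], [347.4, 186.0]]
scene red 4 [346.5 181.5] [346 181   2   2] [ 0.54308475 -0.13019886  0.16      ] [ 0.55718592 -0.15074648  0.135     ]
scene red 57 [348.3 187.3] [344 184   9   8] [ 0.52583269 -0.11472425  0.16      ] [ 0.53949433 -0.13487763  0.135     ]
scene red 46 [364.1 227. ] [361 224   8   7] [ 0.41022586 -0.02282631  0.16      ] [ 0.42094221 -0.04063841  0.135     ]
```

Emit:
apply_moves([
  {"x":-2,"y":4,"z":0,"ax":0,"ay":0,"az":0,"gripper":0.95},
  {"x":-2,"y":5,"z":0,"ax":0,"ay":0,"az":0,"gripper":0.95},
  {"x":0,"y":0,"z":0,"ax":0,"ay":0,"az":0,"gripper":0.95},
  {"x":0,"y":0,"z":0,"ax":0,"ay":0,"az":0,"gripper":0.95},
])

```text
clock: 9.43
position: [0.5445, -0.0787, 0.1919]
ee_rot: [0.983, 0.181, 0.002, -0.001]
ft_force: [5.5, 8.3, 0.6]
grip_width: 0.171
grasp_force: 48.7
```

```bash
python3 look.py
python3 - <<'E'
from h import *
c=load("pics/wrist9.npy")["color"]
print(c[175:225:4,130:190:5].tolist()[::2][:4] if 0 else "")
h=cv2.cvtColor(c,cv2.COLOR_RGB2HSV)
m=((h[...,0]<12)|(h[...,0]>168))&(h[...,1]>90)&(h[...,2]>30)
print(blobs(m,4))
E
```

```text
9.4333 [ 0.54453477 -0.07874605  0.19187032] [ 9.83446186e-01  1.81188644e-01  1.97650961e-03 -6.07456374e-04] [5.48359442 8.2752443  0.58863125] 0.1709225735300908 48.71777951717377 moved [ 1.73476762e-03 -8.11460482e-02  7.03168082e-05]
wrist pred ring .16 [[128.1, 186.7], [420.2, 281.7], [408.8, 259.2]]
wrist red 282 [141.5 186.9] [133 176  22  24] [0.54101083 0.01809941 0.16      ] [0.53036543 0.02898298 0.135     ]
wrist red 1044 [406.2 253.5] [386 236  40  37] [ 0.55569242 -0.12341052  0.16      ] [ 0.54730565 -0.13429699  0.135     ]
wrist red 97 [422.5 280.5] [417 273  11  14] [ 0.54411134 -0.13890459  0.16      ] [ 0.53394293 -0.15217469  0.135     ]
wrist red 134 [319.5 283.3] [300 279  39  14] [ 0.52247514 -0.08636229  0.16      ] [ 0.50897819 -0.09154923  0.135     ]
scene pred ring .16 [[313.3, 211.3], [348.1, 179.9], [347.4, 186.0]]
scene red 4 [348.5 179.5] [348 179   2   2] [ 0.54320517 -0.14003197  0.16      ] [ 0.55730941 -0.16083011  0.135     ]
scene red 58 [348.4 187.2] [345 183   8   9] [ 0.52583535 -0.11520571  0.16      ] [ 0.53949707 -0.13537135  0.135     ]
scene red 11 [315.5 212.8] [314 211   4   4] [0.54067749 0.01395932 0.16      ] [ 0.55471734 -0.0029156   0.135     ]
scene red 45 [364.1 226.9] [361 224   8   7] [ 0.4104142  -0.02310276  0.16      ] [ 0.42113535 -0.0409219   0.135     ]

[(np.int32(288), array([141.4, 186.9]), array([133, 176,  22,  24], dtype=int32)), (np.int32(1162), array([407.6, 255.7]), array([386, 236,  43,  51], dtype=int32)), (np.int32(158), array([319.8, 283.4]), array([300, 278,  39,  16], dtype=int32)), (np.int32(36), array([337.2, 320.6]), array([335, 313,   5,  17], dtype=int32)), (np.int32(32), array([343.4, 334.6]), array([339, 331,   8,  10], dtype=int32))]
```

Emit:
apply_moves([
  {"x":0,"y":0,"z":0,"ax":0,"ay":0,"az":0,"gripper":0.95},
  {"x":0,"y":0,"z":0,"ax":0,"ay":0,"az":0,"gripper":0.95},
  {"x":0,"y":0,"z":0,"ax":0,"ay":0,"az":0,"gripper":0.95},
  {"x":0,"y":0,"z":0,"ax":0,"ay":0,"az":0,"gripper":0.95},
  {"x":0,"y":0,"z":0,"ax":0,"ay":0,"az":0,"gripper":0.95},
])

```text
clock: 9.95
position: [0.5445, -0.0784, 0.1918]
ee_rot: [0.983, 0.181, 0.002, -0.001]
ft_force: [6.5, 7.2, 1.0]
grip_width: 0.172
grasp_force: 48.7
```

```bash
python3 look.py | grep -E "moved|wrist red"; python3 -c "
from workcell import *
print(hand_in())"
```

```text
9.95 [ 0.54452834 -0.07841234  0.19183919] [ 9.83406423e-01  1.81404585e-01  1.94077746e-03 -6.45890273e-04] [6.46628126 7.1758831  1.04888593] 0.172106545120015 48.7203723192215 moved [ 1.72834181e-03 -8.08123363e-02  3.91924731e-05]
wrist red 281 [141.5 186.8] [133 176  22  24] [0.54100677 0.01843895 0.16      ] [0.53036261 0.02932088 0.135     ]
wrist red 1039 [406.7 253.7] [386 237  40  36] [ 0.55569418 -0.12337955  0.16      ] [ 0.54730958 -0.13431543  0.135     ]
wrist red 100 [422.5 280.5] [417 273  12  14] [ 0.54413161 -0.13857551  0.16      ] [ 0.53396818 -0.15184918  0.135     ]
wrist red 135 [319.6 283.4] [300 279  39  15] [ 0.52243115 -0.08611847  0.16      ] [ 0.50892926 -0.09132198  0.135     ]
the job is handed in; nothing more can be done
None
```

I handed the job in at about 10 s: the red-capped bottle stands released on the pedestal, and the gripper holds the rod about 81 mm out, with the red ring in view and the needle over the cap; the blue-capped bottle and beaker were not touched.

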